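# Line up the doming punches by size

## Robot

A 6-joint arm with a two-finger parallel gripper is mounted at the origin on the work surface. World frame = base frame: x ahead of the robot, y to its left, z up, the work surface at z = 0. Lengths are in mm, angles in rad, forces in N, time in s.
With the tool pointing down it reaches from about 325 to 850 mm from the base axis. Payload 15.5 kg.
Tool frame: the origin (TCP) lies midway between the tips of the shut fingers; the grasp point (between the pads) lies bot.tcp_to_grasp behind it (bot.tcp_to_grasp is the distance from the TCP to the grasp point, in mm); z points along the fingers, y is the line along which they close (so a half turn about z gives the same grasp; the last joint's range is limited). The gripper opens to 91 mm and grips with 3 to 60 N. Pads are 32 mm wide; open, the fingers measure 118 mm over their backs; the gripper's body (76 mm by 178 mm) begins 60 mm behind the grasp point.
Start: joints at [-1.381, 0.494, 1.345, -0, 1.302, -0.096], TCP at [175.605, -599.824, 213.915] pointing down, gripper open.
Joint ranges: [-2.91, 2.91], [-0.82, 2.16], [0.22, 2.67], [-1.22, 4.37], [0.12, 2.79], [-3.08, 3.08]. Speed limits (rad/s): [1.89, 1.89, 2.57, 3.01, 3.01, 3.01].

## Interface

Orientations are given as a rotation vector (axis times angle).
In Python, from station import bot gives the robot as it stands. The module is installed in compiled form; this text tells all that it offers.
- The arm moves only by the tool step_arm, never from a script. Its argument "commands" is a list of rows, each a list of 7 numbers: the shift along the world's x, y, z in mm, then the turn, a rotation vector about the world's x, y, z in rad, then the closure, from 0 (fully open) to 1 (shut). In form: [[tx, ty, tz, wx, wy, wz, fingers], ...]. A call has 1 to 20 rows; each row is the pose to reach, as a shift and turn from the pose commanded when the call began; what a row does not reach only later rows make up. A row lasts 1/8 s, in which the tool goes at most 62.5 mm and 10.7 degrees, less where a joint would pass 70% of its speed; a pose out of reach is approached as far as the arm can. A call with a gripper value outside its range is refused whole. The fingers move at their own pace and stop on an object; "squeeze" is the grip in N (left out, the last holds). Time passes only in rows, so rows that repeat a pose let the fingers close. It gives the time, the measured TCP pose, the force, the opening and the grip force at its end, in the units of the state.
- bot.get_state(): the state, without advancing time (a new reading comes with each control period).
- bot.grab_frame(name): name is "side" or "top"; returns a dict with "pixels" (420x560x3 uint8, red, green, blue), "vfov" (degrees; the focal length in pixels is half the picture's height over the tangent of half this angle, whatever the lens; pixels are square), "cx", "cy" (the principal point, pixels), "dist_coeffs" ([k1, k2, p1, p2, k3] as OpenCV has them; the pictures are not rectified), "world_to_cam" (4x4, takes a point from world to camera coordinates). Camera axes: x right, y down, z forward; pixel columns grow to the right and rows downward; lengths in mm; the calibration is good to about 2 mm. A picture is of the moment at which its call begins. There is no depth.
- bot.finish_job(): hands the job in; it is judged then, once.
The state is a dict: "t": time; "joint_pos": joint angles; "joint_velocities": joint speeds; "tau": joint torques, N m; "eef_pos": TCP position; "eef_rot": TCP orientation; "contact_force": force on the tool from outside, world axes, zero at the start; "moment": the same for the moment, N m; "gripper_width": opening from 0.0 (shut) to 1.0 (fully open); "grip_force": force on a finger pad.
Only numpy, scipy, OpenCV 4.12 (cv2) and the standard library are available. Lean on these libraries where they do the work, as an engineer would, in place of code of your own. Each camera call takes 0.05 s, during which the arm holds its last target. There are 200 camera calls.

## Task

Line up the four steel doming punches along the wooden rail in order of thickness, each standing upright, dome up, and centred on its own leather pad: the thickest on the red pad at one end, then thinner and thinner, down to the thinnest on the black pad at the other end. Do not knock over or shift the amber flux jar that stands among them, and leave all the punches standing free.

Things in the scene. Friction and masses are not known exactly. Their poses are not given: they have to be found in the camera images.
- punch_a: The thickest steel doming punch: an upright polished steel cylinder 47 mm in diameter with a straight side 50 mm tall and a low dome on top (total height 64 mm, about 0.55 kg), standing loose on the bench. Origin: centre of its flat underside; z up through the dome. Round, so its yaw means nothing.
- punch_b: The second thickest steel doming punch: an upright polished steel cylinder 38 mm in diameter with a straight side 50 mm tall and a low dome on top (total height 61 mm, about 0.38 kg), standing loose on the bench. Origin: centre of its flat underside; z up through the dome. Round, so its yaw means nothing.
- punch_c: The third thickest steel doming punch: an upright polished steel cylinder 29 mm in diameter with a straight side 50 mm tall and a low dome on top (total height 59 mm, about 0.23 kg), standing loose on the bench. Origin: centre of its flat underside; z up through the dome. Round, so its yaw means nothing.
- punch_d: The thinnest steel doming punch: an upright polished steel cylinder 20 mm in diameter with a straight side 50 mm tall and a low dome on top (total height 56 mm, about 0.12 kg), standing loose on the bench. Origin: centre of its flat underside; z up through the dome. Round, so its yaw means nothing.
- pad_red: The red pad, at one end of the rail: a flat round leather pad 56 mm in diameter and 3 mm thick fixed on the rail. Origin: centre of its underside; its top face is 3 mm above that, 12 mm above the bench. The four pads stand in a straight row, 80 mm apart centre to centre, on a fixed wooden rail 320 mm long, 70 mm wide and 9 mm high whose place and direction vary; red is at one end and black at the other, and which end is which varies.
- pad_mid_1: One of the two tan middle pads (the other is alike; either may be the one next to the red pad): a flat round leather pad 56 mm in diameter and 3 mm thick fixed on the rail. Origin: centre of its underside; its top face is 3 mm above that, 12 mm above the bench.
- pad_mid_2: The other tan middle pad: a flat round leather pad 56 mm in diameter and 3 mm thick fixed on the rail. Origin: centre of its underside; its top face is 3 mm above that, 12 mm above the bench.
- pad_black: The black pad, at the other end of the rail: a flat round leather pad 56 mm in diameter and 3 mm thick fixed on the rail. Origin: centre of its underside; its top face is 3 mm above that, 12 mm above the bench.
- flux_jar: Closed amber glass jar with a white cap, 42 mm in diameter and 55 mm tall, standing loose among the punches; it is not to be moved. Origin: centre of its underside; z up.
Mind the look-alikes: they are no part of the job. Leave any green look-alike of the punch_a alone.

How it is judged (in metres and radians):
At the end, for the whole second after the job is handed in: Thickest punch on red, next on the tan pad beside red, next on the other tan pad, thinnest on black; each centre within 12 mm of its pad's, resting on it, dome up within 0.1 rad of vertical, at rest. The jar never moved over 25 mm nor tipped over 0.4 rad (horizontal distance between punch_a and pad_red below 0.012 m and z of punch_a in the frame of pad_red between -0.001 and 0.007 m and horizontal distance between punch_d and pad_black below 0.012 m and z of punch_d in the frame of pad_black between -0.001 and 0.007 m and ((horizontal distance between pad_red and pad_mid_1 below 0.11 m and horizontal distance between punch_b and pad_mid_1 below 0.012 m and z of punch_b in the frame of pad_mid_1 between -0.001 and 0.007 m and horizontal distance between punch_c and pad_mid_2 below 0.012 m and z of punch_c in the frame of pad_mid_2 between -0.001 and 0.007 m) or (horizontal distance between pad_red and pad_mid_2 below 0.11 m and horizontal distance between punch_b and pad_mid_2 below 0.012 m and z of punch_b in the frame of pad_mid_2 between -0.001 and 0.007 m and horizontal distance between punch_c and pad_mid_1 below 0.012 m and z of punch_c in the frame of pad_mid_1 between -0.001 and 0.007 m)) and angle between each of punch_a, punch_b, punch_c, punch_d's own z axis and vertical below 0.1 rad and linear speed of each of punch_a, punch_b, punch_c, punch_d below 0.02 m/s and angular speed of each of punch_a, punch_b, punch_c, punch_d below 0.2 rad/s); the robot touches nothing.
It fails at once if the flux jar is knocked over or shifted by more than 25 mm (distance of flux_jar from where it was at the start of the episode above 0.025 m or angle between flux_jar's own z axis and vertical above 0.4 rad).
It also fails if it takes over 91 s, if anything falls off the work surface, if the arm or the gripper's body presses on something with over 40 N, if the wrist force passes 120 N, or if a joint passes its speed limit or range.

## Working session

There is one attempt and no reset: what is moved stays moved. The work goes in short steps, Python scripts to look and compute and a tool call to move; the robot and the scene stay as the last step left them, time stands still between calls to the robot, and variables do not carry over. Pictures are saved under pics/ and viewed, at most 14 in all, crops included, and the job is handed in when it is done.

Besides the shell and the picture viewer there is one more tool, called after "Emit:" in YAML: its name, and indented under it one key for each argument. step_arm: Moves the arm, as the interface text tells. Its arguments: {"type":"object","properties":{"commands":{"type":"array"},"squeeze":{"type":"number"}},"required":["commands"]}

```bash
mkdir -p pics
cat > h.py <<'E'
import numpy as np, cv2
from station import bot
def cal(f):
    h=f["pixels"].shape[0]; F=h/2/np.tan(np.radians(f["vfov"])/2)
    return np.array([[F,0,f["cx"]],[0,F,f["cy"]],[0,0,1.]]),np.array(f["dist_coeffs"],float),np.array(f["world_to_cam"],float)
def ray(f,uv,z):
    K,d,T=cal(f)
    p=cv2.undistortPoints(np.array(uv,float).reshape(-1,1,2),K,d).reshape(-1,2)
    R=T[:3,:3];c=-R.T@T[:3,3]
    D=np.c_[p,np.ones(len(p))]@R
    return c+D*((np.asarray(z)-c[2])/D[:,2])[:,None]
def proj(f,P):
    K,d,T=cal(f)
    return cv2.projectPoints(np.array(P,float).reshape(-1,1,3),cv2.Rodrigues(T[:3,:3])[0],T[:3,3],K,d)[0].reshape(-1,2)
def save(f,n,crop=None,s=1):
    im=f["pixels"][:,:,::-1]
    if crop: x0,y0,x1,y1=crop; im=im[y0:y1,x0:x1]
    cv2.imwrite("pics/"+n,cv2.resize(im,None,fx=s,fy=s,interpolation=cv2.INTER_CUBIC))
E
python3 - <<'E'
from h import *
import pickle
fs={n:bot.grab_frame(n) for n in("top","side")}
pickle.dump(fs,open("f0.pkl","wb"))
for n,f in fs.items():
    save(f,n+"0.png",s=1.4); K,d,T=cal(f); print(n,K[0,0],f["cx"],f["cy"],d,-T[:3,:3].T@T[:3,3],T[:3,:3].round(2).tolist())
print(bot.get_state(),bot.tcp_to_grasp)
E
```

```text
top 434.1843419898498 284.7686678014216 206.95366997047836 [-0.06189255  0.          0.          0.          0.        ] [371.0822837   -2.68640427 939.36997503] [[0.02, -1.0, 0.01], [-0.99, -0.02, -0.14], [0.14, -0.0, -0.99]]
side 513.3043980460727 275.36916513406777 209.3772272858162 [0.02495789 0.         0.         0.         0.        ] [ 380.53083464 -826.12424423  753.92785132] [[0.99, -0.15, -0.01], [-0.1, -0.64, -0.76], [0.11, 0.76, -0.65]]
{'t': 0.1, 'joint_pos': array([-1.38152019e+00,  4.94097574e-01,  1.34604898e+00, -2.22749279e-05,
        1.30250154e+00, -9.54721628e-02]), 'joint_velocities': array([ 0.00120033, -0.00286919, -0.00186304,  0.00046146,  0.00128555,
        0.00016021]), 'tau': array([ 1.10014902e-03, -8.80241776e+01, -3.82542694e+01,  7.10371882e-02,
        4.82748693e-02, -9.18881278e-05]), 'eef_pos': array([ 175.52213581, -599.50145899,  213.41932745]), 'eef_rot': array([-3.10876179e+00, -4.45631759e-01,  1.11388170e-04]), 'contact_force': array([-0.21449164, -1.00028478, -0.04314717]), 'moment': array([-0.00882207, -0.01800633,  0.01267102]), 'grip_force': 0.0, 'gripper_width': 1.0025650992228086} 18.8
```

View pics/top0.png

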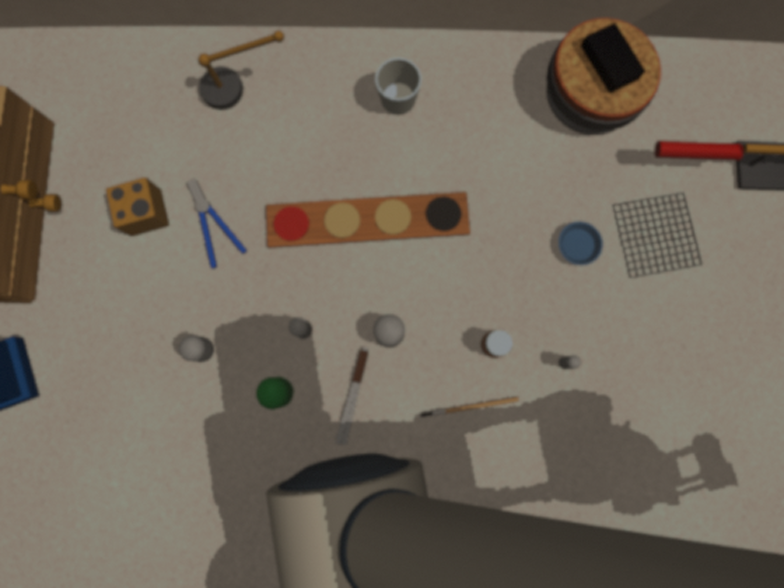

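View pics/side0.png

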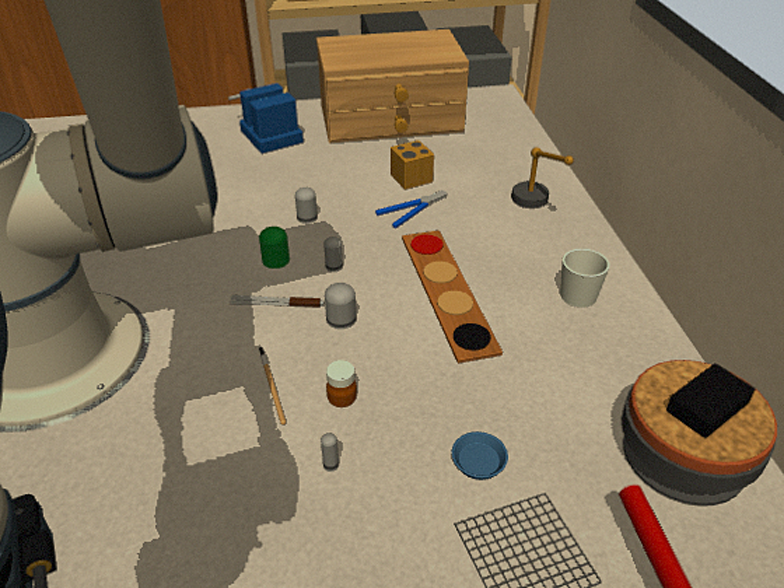

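The top view (784-wide) shows the rail at about (367,220), with red at (291,224) and black at (443,214). The punches are at (390,330), (195,348), (301,328) and (570,362). The jar is at (498,343) and the green look-alike at (275,392). I'll enlarge for precise measurement.

Run:
```python
from h import *
import pickle
fs=pickle.load(open("f0.pkl","rb"))
save(fs["top"],"topc.png",(115,130,425,300),2.5)
save(fs["side"],"sidec.png",(160,120,370,345),2.6)
```

```text
(no output)
```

View pics/topc.png

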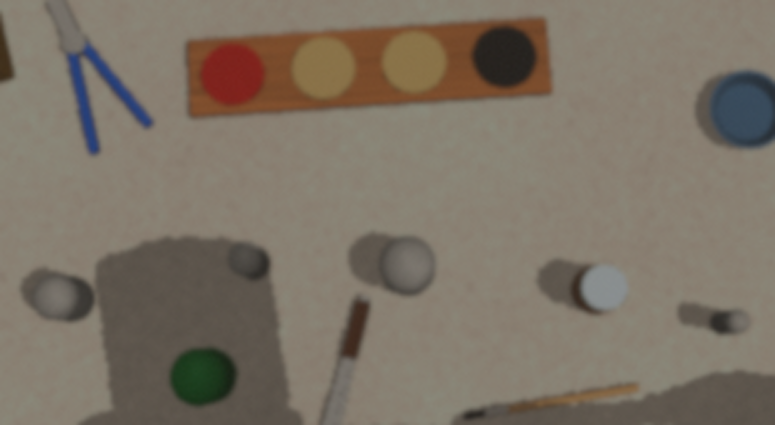

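View pics/sidec.png

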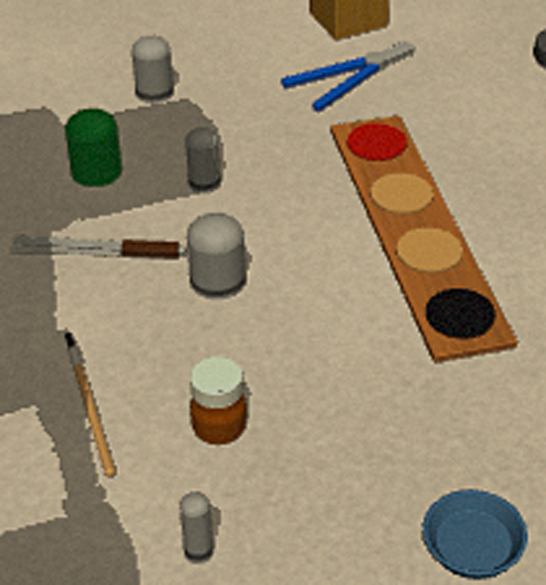

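```bash
cat > meas.py <<'E'
from h import *
from scipy.optimize import least_squares
def cyl(x,y,D,h,z0=0,hs=50):
    a=np.linspace(0,2*np.pi,60,endpoint=False);P=[]
    for z in (0,hs): P.append(np.c_[x+D/2*np.cos(a),y+D/2*np.sin(a),0*a+z+z0])
    R=D/2;hd=h-hs
    if hd>0:
        Rs=(R*R+hd*hd)/2/hd
        for z in np.linspace(0,hd,8)[1:]:
            r=np.sqrt(max(Rs**2-(Rs-hd+z)**2,0));P.append(np.c_[x+r*np.cos(a),y+r*np.sin(a),0*a+z+z0+hs])
    return np.concatenate(P)
def box(f,*c):
    p=proj(f,cyl(*c)); return np.r_[p.min(0),p.max(0)]
def fit(views,D,h,z0=0,hs=50,x0=(400,0)):
    fun=lambda p:np.concatenate([box(f,p[0],p[1],D,h,z0,hs)-b+.0 for f,b in views])
    return least_squares(fun,x0,loss="soft_l1")
E
python3 - <<'E'
from meas import *
import pickle
fs=pickle.load(open("f0.pkl","rb"));t,s=fs["top"],fs["side"]
T=lambda l,tp,r,b:np.array([l,tp,r,b])/2.5+[115,130]*2-.3
S=lambda l,tp,r,b:np.array([l,tp,r,b])/2.6+[160,120]*2-.3
O={'a':(47,64,50,(379,236,435,295),(188,213,246,295)),'b':(38,61,50,(34,274,93,320),(134,36,173,99)),
'c':(29,59,50,(228,243,269,279),(188,128,220,189)),'d':(20,56,50,(710,309,750,334),(181,491,214,560)),'jar':(42,55,55,(572,263,628,313),(190,357,247,442)),'green':(47,64,50,(170,347,236,406),(66,109,122,185))}
for k,(D,h,hs,bt,bs) in O.items():
    for v in ([(t,T(*bt))],[(s,S(*bs))],[(t,T(*bt)),(s,S(*bs))]):
        r=fit(v,D,h,0,hs); print(k,r.x.round(1),r.fun.round(1))
pt=ray(t,np.array([(233,74),(324,67.5),(414,61),(504,56)])/2.5+[115,130]-.3,12.)
ps=ray(s,np.array([(377,142),(402,194),(430,250),(460,313)])/2.6+[160,120]-.3,12.)
print(pt.round(1),ps.round(1))
m=((pt+ps)/2)[:,:2]; c=m.mean(0); u=np.linalg.svd(m-c)[2][0]; u*=np.sign(u@(m[0]-c))
print(u,[(c+u*k).round(1) for k in(120,40,-40,-120)])
E
```

```text
a [436.6   7.1] [-0.3 -0.2  0.3  0.2]
a [437.3  10.5] [-0.3 -0.6  0.3  0.5]
a [436.9   7.8] [-0.6 -0.3 -0.1  0.1 -0.4  0.2  0.2  1.4]
b [404.7 295.9] [-0.9 -0.3  0.9  0.4]
b [405.2 300.2] [-0.6 -0.7  0.7  0.6]
b [404.8 296.9] [-1.3 -0.4  0.5  0.3 -0.7  0.   0.6  1.4]
c [438.2 140.6] [-0.5 -0.6  0.5  0.6]
c [439.6 143.4] [-0.6 -0.9  0.6  0.8]
c [438.8 141. ] [-0.7 -0.8  0.3  0.3 -0.8 -0.3  0.3  1.5]
d [ 394.1 -265.3] [-0.1 -0.   0.1  0. ]
d [ 394.6 -262.7] [-0.2 -0.4  0.2  0.4]
d [ 394.3 -264.1] [-0.6 -0.2 -0.5 -0.1 -0.2  0.3  0.1  1.1]
jar [ 420.2 -154.4] [-1.  -0.7  0.9  0.7]
jar [ 421.  -152.6] [-0.7 -1.9  0.7  1.3]
jar [ 420.6 -154.1] [-1.1 -0.9  0.7  0.5 -0.8 -1.3  0.6  1.9]
green [342.3 174.9] [-0.4  0.1  0.4 -0.1]
green [342.  176.5] [-0.3 -0.3  0.3  0.3]
green [342.2 175.2] [-0.5  0.1  0.2 -0.  -0.2 -0.   0.4  0.6]
[[603.4 163.4  12. ]
 [610.6  83.6  12. ]
 [617.9   4.8  12. ]
 [623.9 -74.3  12. ]] [[603.2 161.7  12. ]
 [609.7  81.3  12. ]
 [617.    2.9  12. ]
 [623.1 -76.4  12. ]]
[-0.08546788  0.99634093] [array([603.4, 162.9]), array([610.2,  83.2]), array([617. ,   3.5]), array([623.9, -76.2])]
```

Both views agree to within 2–4 mm, and the residuals match the given sizes, so the identities are confirmed. I'll start with punch_d.

Emit:
step_arm:
  commands:
    - [218.7,335.8,-83.9,0,0,0,0]
    - [218.7,335.8,-83.9,0,0,0,0]
    - [218.7,335.8,-83.9,0,0,0,0]
    - [218.7,335.8,-83.9,0,0,0,0]
    - [218.7,335.8,-83.9,0,0,0,0.3]
    - [218.7,335.8,-83.9,0,0,0,0.3]
    - [218.7,335.8,-83.9,0,0,0,0.3]
    - [218.7,335.8,-83.9,0,0,0,0.3]
    - [218.7,335.8,-83.9,0,0,0,0.3]
    - [218.7,335.8,-83.9,0,0,0,0.3]
    - [218.7,335.8,-83.9,0,0,0,0.3]
    - [218.7,335.8,-83.9,0,0,0,0.3]
  squeeze: 30

```text
t: 1.6
eef_pos: [394.1, -264.5, 130.1]
eef_rot: [3.11, 0.445, 0.0]
contact_force: [-0.6, 0.2, -0.9]
gripper_width: 0.698
grip_force: 0.0
```

Emit:
step_arm:
  commands:
    - [0,0,-40,0,0,0,0.3]
    - [0,0,-70,0,0,0,0.3]
    - [0,0,-95,0,0,0,0.3]
    - [0,0,-110,0,0,0,0.3]
    - [0,0,-118,0,0,0,0.3]
    - [0,0,-118,0,0,0,0.3]
    - [0,0,-118,0,0,0,0.6]
    - [0,0,-118,0,0,0,1]
    - [0,0,-118,0,0,0,1]
    - [0,0,-118,0,0,0,1]
    - [0,0,-118,0,0,0,1]
    - [0,0,-118,0,0,0,1]
    - [0,0,-118,0,0,0,1]
    - [0,0,-118,0,0,0,1]
    - [0,0,-118,0,0,0,1]

```text
t: 3.48
eef_pos: [394.4, -264.1, 12.1]
eef_rot: [3.11, 0.446, 0.0]
contact_force: [0.4, -1.4, 3.9]
gripper_width: 0.214
grip_force: 30.0
```

Run:
```python
from h import *
save(bot.grab_frame("side"),"grasp1.png",(160,120,370,345),2.6)
```

```text
(no output)
```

View pics/grasp1.png

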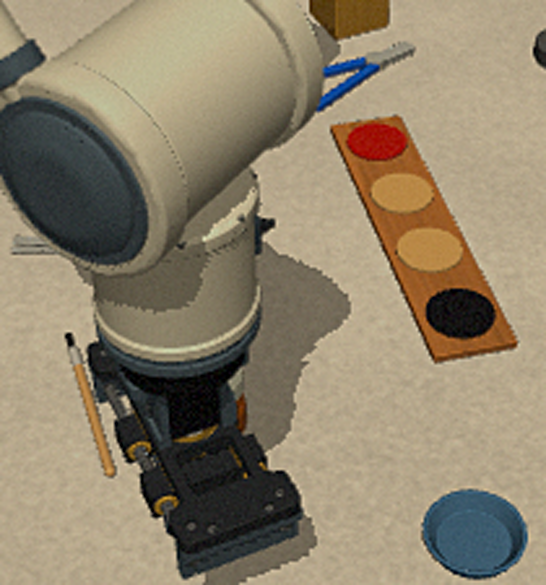

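The opening is 19.5 mm, which matches punch_d (20 mm). The gripper covers it at (240,540), and the jar's edge is visible and untouched at (240,410). Next I lift it and carry it to black.

Emit:
step_arm:
  commands:
    - [0,0,40,0,0,0,1]
    - [0,0,90,0,0,0,1]
    - [0,0,103,0,0,0,1]
    - [50,40,103,0,0,0,1]
    - [100,82,103,0,0,0,1]
    - [150,123,103,0,0,0,1]
    - [200,164,103,0,0,0,1]
    - [229.6,187.8,103,0,0,0,1]
    - [229.6,187.8,103,0,0,0,1]
    - [229.6,187.8,103,0,0,0,1]
    - [229.6,187.8,70,0,0,0,1]
    - [229.6,187.8,40,0,0,0,1]
    - [229.6,187.8,25,0,0,0,1]
    - [229.6,187.8,17,0,0,0,1]
    - [229.6,187.8,13,0,0,0,1]
    - [229.6,187.8,12.3,0,0,0,1]
    - [229.6,187.8,12.3,0,0,0,1]
    - [229.6,187.8,12.3,0,0,0,1]

```text
t: 5.78
eef_pos: [624.2, -76.2, 24.8]
eef_rot: [3.11, 0.446, 0.001]
contact_force: [0.1, -0.4, -1.8]
gripper_width: 0.214
grip_force: 30.0
```

Emit:
step_arm:
  commands:
    - [0,0,-0.6,0,0,0,1]
    - [0,0,-0.6,0,0,0,1]
    - [0,0,-0.6,0,0,0,0.72]
    - [0,0,-0.6,0,0,0,0.65]
    - [0,0,-0.6,0,0,0,0.6]
    - [0,0,-0.6,0,0,0,0.55]
    - [0,0,-0.6,0,0,0,0.55]
    - [0,0,20,0,0,0,0.55]
    - [0,0,60,0,0,0,0.4]
    - [0,0,105,0,0,0,0.3]
    - [-93,42,105,0,0,0,0.2]
    - [-187,84,105,0,0,0,0.2]
    - [-187,84,105,0,0,0,0.2]
    - [-187,84,105,0,0,0,0.2]
    - [-187,84,105,0,0,0,0.2]

```text
t: 7.65
eef_pos: [436.8, 8.0, 129.6]
eef_rot: [3.11, 0.447, 0.001]
contact_force: [0.5, 0.4, 0.1]
gripper_width: 0.801
grip_force: 0.0
```

Run:
```python
from h import *
save(bot.grab_frame("side"),"p1.png",(160,120,370,345),2.6)
```

```text
(no output)
```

View pics/p1.png

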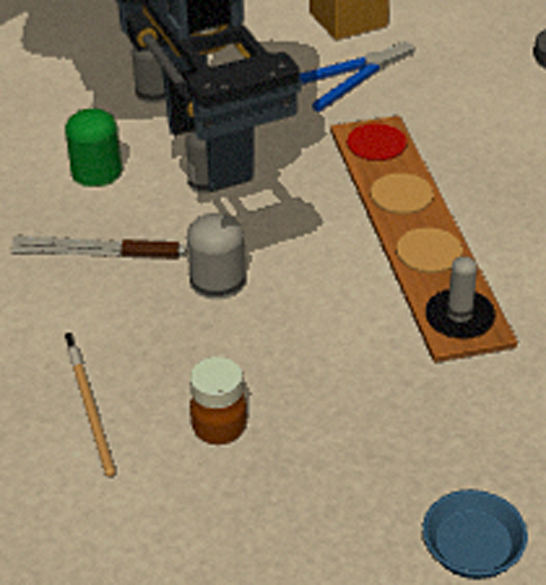

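Punch_d stands centred on the black pad at (460,315), and the jar is unmoved at (218,400). Now punch_a.

Emit:
step_arm:
  commands:
    - [0,0,-30,0,0,0,0.15]
    - [0,0,-60,0,0,0,0.15]
    - [0,0,-85,0,0,0,0.15]
    - [0,0,-105,0,0,0,0.15]
    - [0,0,-117.3,0,0,0,0.15]
    - [0,0,-117.3,0,0,0,0.15]
    - [0,0,-117.3,0,0,0,0.4]
    - [0,0,-117.3,0,0,0,0.6]
    - [0,0,-117.3,0,0,0,1]
    - [0,0,-117.3,0,0,0,1]
    - [0,0,-117.3,0,0,0,1]
    - [0,0,-117.3,0,0,0,1]
    - [0,0,-117.3,0,0,0,1]
  squeeze: 40

```text
t: 9.32
eef_pos: [437.2, 7.7, 12.4]
eef_rot: [3.109, 0.446, 0.001]
contact_force: [-1.6, -0.0, 7.4]
gripper_width: 0.511
grip_force: 40.0
```

Emit:
step_arm:
  commands:
    - [0,0,40,0,0,0,1]
    - [0,0,90,0,0,0,1]
    - [0,0,103,0,0,0,1]
    - [40,37,103,0,0,0,1]
    - [80,75,103,0,0,0,1]
    - [120,112,103,0,0,0,1]
    - [150,140,103,0,0,0,1]
    - [166.5,155.1,103,0,0,0,1]
    - [166.5,155.1,103,0,0,0,1]
    - [166.5,155.1,103,0,0,0,1]
    - [166.5,155.1,70,0,0,0,1]
    - [166.5,155.1,40,0,0,0,1]
    - [166.5,155.1,25,0,0,0,1]
    - [166.5,155.1,17,0,0,0,1]
    - [166.5,155.1,13,0,0,0,1]
    - [166.5,155.1,12,0,0,0,1]
    - [166.5,155.1,12,0,0,0,1]
    - [166.5,155.1,12,0,0,0,1]

```text
t: 11.58
eef_pos: [603.6, 162.9, 24.4]
eef_rot: [-3.11, -0.446, -0.001]
contact_force: [-0.2, -0.2, -3.4]
gripper_width: 0.505
grip_force: 40.0
```

Emit:
step_arm:
  commands:
    - [0,0,0,0,0,0,0.47]
    - [0,0,0,0,0,0,0.4]
    - [0,0,0,0,0,0,0.35]
    - [0,0,0,0,0,0,0.3]
    - [0,0,0,0,0,0,0.3]
    - [0,0,0,0,0,0,0.3]
    - [0,0,20,0,0,0,0.3]
    - [0,0,60,0,0,0,0.3]
    - [0,0,105,0,0,0,0.2]
    - [-50,33,105,0,0,0,0.2]
    - [-100,67,105,0,0,0,0.2]
    - [-150,101,105,0,0,0,0.2]
    - [-198.6,134.6,105,0,0,0,0.2]
    - [-198.6,134.6,105,0,0,0,0.2]
    - [-198.6,134.6,105,0,0,0,0.2]
    - [-198.6,134.6,105,0,0,0,0.2]

```text
t: 13.58
eef_pos: [405.9, 297.0, 129.0]
eef_rot: [-3.11, -0.444, -0.001]
contact_force: [0.2, 1.0, -0.8]
gripper_width: 0.803
grip_force: 0.0
```

Emit:
step_arm:
  commands:
    - [0,0,-30,0,0,0,0.2]
    - [0,0,-60,0,0,0,0.2]
    - [0,0,-85,0,0,0,0.2]
    - [0,0,-105,0,0,0,0.2]
    - [0,0,-117,0,0,0,0.2]
    - [0,0,-117,0,0,0,0.2]
    - [0,0,-117,0,0,0,0.45]
    - [0,0,-117,0,0,0,0.65]
    - [0,0,-117,0,0,0,1]
    - [0,0,-117,0,0,0,1]
    - [0,0,-117,0,0,0,1]
    - [0,0,-117,0,0,0,1]
    - [0,0,-117,0,0,0,1]

```text
t: 15.2
eef_pos: [404.9, 297.5, 12.3]
eef_rot: [-3.11, -0.446, -0.001]
contact_force: [-1.0, -2.1, 6.6]
gripper_width: 0.409
grip_force: 40.0
```

Run:
```python
from h import *
save(bot.grab_frame("side"),"p2.png",(160,100,370,325),2.6)
```

```text
(no output)
```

View pics/p2.png

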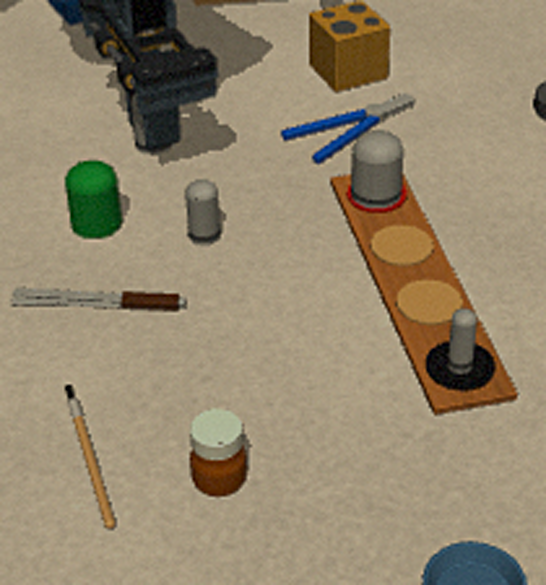

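Punch_a is centred on red at (377,170), and punch_b is gripped at 37 mm. Next is punch_b to the tan pad beside red.

Emit:
step_arm:
  commands:
    - [0,0,40,0,0,0,1]
    - [0,0,90,0,0,0,1]
    - [0,0,110,0,0,0,1]
    - [40,-42,110,0,0,0,1]
    - [80,-83,110,0,0,0,1]
    - [120,-125,110,0,0,0,1]
    - [160,-167,110,0,0,0,1]
    - [205.4,-214.3,110,0,0,0,1]
    - [205.4,-214.3,110,0,0,0,1]
    - [205.4,-214.3,110,0,0,0,1]
    - [205.4,-214.3,110,0,0,0,1]
    - [205.4,-214.3,70,0,0,0,1]
    - [205.4,-214.3,40,0,0,0,1]
    - [205.4,-214.3,25,0,0,0,1]
    - [205.4,-214.3,17,0,0,0,1]
    - [205.4,-214.3,13,0,0,0,1]
    - [205.4,-214.3,12,0,0,0,1]
    - [205.4,-214.3,12,0,0,0,1]
    - [205.4,-214.3,12,0,0,0,1]

```text
t: 17.62
eef_pos: [610.5, 83.2, 24.5]
eef_rot: [3.11, 0.446, 0.001]
contact_force: [-0.7, 0.3, -3.4]
gripper_width: 0.408
grip_force: 40.0
```

Emit:
step_arm:
  commands:
    - [0,0,-0.4,0,0,0,1]
    - [0,0,-0.4,0,0,0,0.56]
    - [0,0,-0.4,0,0,0,0.5]
    - [0,0,-0.4,0,0,0,0.46]
    - [0,0,-0.4,0,0,0,0.46]
    - [0,0,-0.4,0,0,0,0.46]
    - [0,0,20,0,0,0,0.46]
    - [0,0,60,0,0,0,0.46]
    - [0,0,105,0,0,0,0.4]
    - [-50,17,105,0,0,0,0.3]
    - [-100,34,105,0,0,0,0.3]
    - [-150,51,105,0,0,0,0.3]
    - [-171.4,58.8,105,0,0,0,0.3]
    - [-171.4,58.8,105,0,0,0,0.3]
    - [-171.4,58.8,105,0,0,0,0.3]
    - [-171.4,58.8,105,0,0,0,0.3]

```text
t: 19.62
eef_pos: [439.9, 141.7, 129.0]
eef_rot: [3.11, 0.445, 0.001]
contact_force: [0.3, 0.2, -0.3]
gripper_width: 0.697
grip_force: 0.0
```

Emit:
step_arm:
  commands:
    - [0,0,-30,0,0,0,0.25]
    - [0,0,-60,0,0,0,0.25]
    - [0,0,-85,0,0,0,0.25]
    - [0,0,-105,0,0,0,0.25]
    - [0,0,-117,0,0,0,0.25]
    - [0,0,-117,0,0,0,0.25]
    - [0,0,-117,0,0,0,0.5]
    - [0,0,-117,0,0,0,0.7]
    - [0,0,-117,0,0,0,1]
    - [0,0,-117,0,0,0,1]
    - [0,0,-117,0,0,0,1]
    - [0,0,-117,0,0,0,1]
    - [0,0,-117,0,0,0,1]
  squeeze: 30

```text
t: 21.25
eef_pos: [438.9, 142.0, 12.2]
eef_rot: [-3.11, -0.446, -0.001]
contact_force: [-0.0, -0.5, 6.8]
gripper_width: 0.314
grip_force: 30.0
```

Emit:
step_arm:
  commands:
    - [0,0,40,0,0,0,1]
    - [0,0,90,0,0,0,1]
    - [0,0,110,0,0,0,1]
    - [40,-31,110,0,0,0,1]
    - [80,-62,110,0,0,0,1]
    - [120,-93,110,0,0,0,1]
    - [160,-124,110,0,0,0,1]
    - [178.2,-138.5,110,0,0,0,1]
    - [178.2,-138.5,110,0,0,0,1]
    - [178.2,-138.5,110,0,0,0,1]
    - [178.2,-138.5,70,0,0,0,1]
    - [178.2,-138.5,40,0,0,0,1]
    - [178.2,-138.5,25,0,0,0,1]
    - [178.2,-138.5,17,0,0,0,1]
    - [178.2,-138.5,13,0,0,0,1]
    - [178.2,-138.5,12,0,0,0,1]
    - [178.2,-138.5,11.7,0,0,0,1]
    - [178.2,-138.5,11.7,0,0,0,1]

```text
t: 23.5
eef_pos: [617.4, 3.4, 24.3]
eef_rot: [3.11, 0.446, 0.001]
contact_force: [0.5, 0.8, 1.7]
gripper_width: 0.31
grip_force: 30.0
```

Emit:
step_arm:
  commands:
    - [0,0,0,0,0,0,0.66]
    - [0,0,0,0,0,0,0.6]
    - [0,0,0,0,0,0,0.56]
    - [0,0,0,0,0,0,0.54]
    - [0,0,0,0,0,0,0.54]
    - [0,0,0,0,0,0,0.54]
    - [0,0,20,0,0,0,0.54]
    - [0,0,60,0,0,0,0.54]
    - [0,0,110,0,0,0,0.5]
    - [-50,17,130,0,0,0,0.3]
    - [-100,34,150,0,0,0,0.3]
    - [-150,51,150,0,0,0,0.3]
    - [-200,70,150,0,0,0,0.3]
    - [-200,150,150,0,0,0,0.3]
    - [-200,200,150,0,0,0,0.3]
    - [-200,250,150,0,0,0,0.3]
    - [-200,250,150,0,0,0,0.3]
    - [-200,250,150,0,0,0,0.3]

```text
t: 25.75
eef_pos: [416.7, 253.3, 173.6]
eef_rot: [3.109, 0.447, -0.001]
contact_force: [-0.0, -1.0, 0.6]
gripper_width: 0.7
grip_force: 0.0
```

Run:
```python
from h import *
import pickle
fs={n:bot.grab_frame(n) for n in("top","side")}
pickle.dump(fs,open("f1.pkl","wb"))
save(fs["side"],"p3.png",(160,100,370,325),2.6)
save(fs["top"],"p3t.png",(115,110,425,300),2.5)
```

```text
(no output)
```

View pics/p3.png

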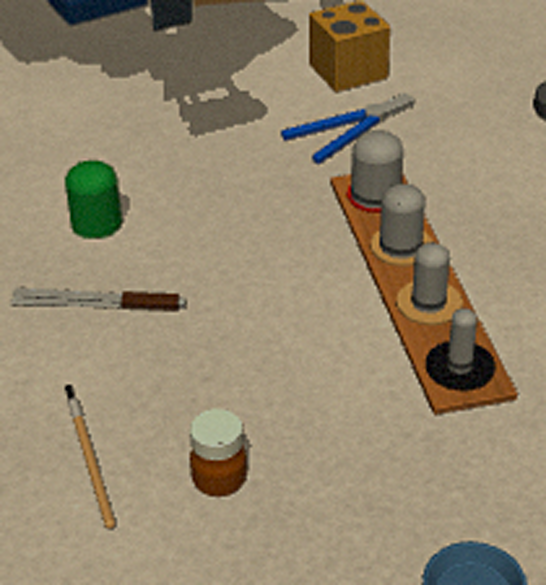

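View pics/p3t.png

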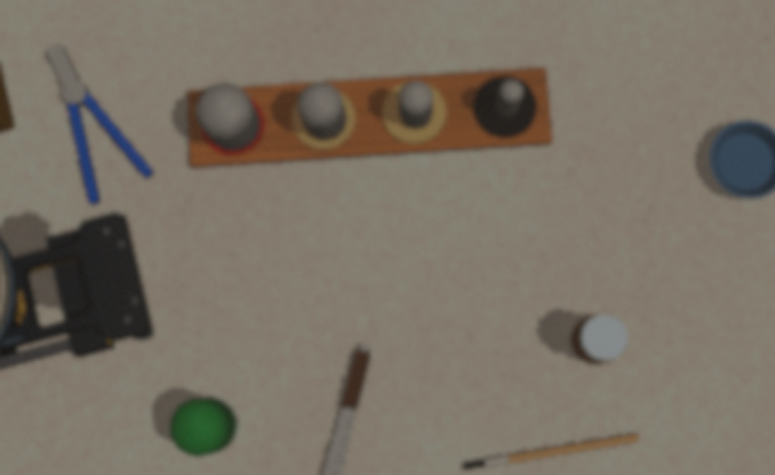

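All four stand upright in order on their pads. In the side crop they are at (377,170), (403,220), (431,278) and (462,343). The jar is unmoved. One numeric check of the centring.

Run:
```python
from meas import *
import pickle
fs=pickle.load(open("f1.pkl","rb"));t,s=fs["top"],fs["side"]
T=lambda b:np.array(b)/2.5+[115,110]*2-.3
S=lambda b:np.array(b)/2.6+[160,100]*2-.3
pt=[(603.4,163.4),(610.6,83.6),(617.9,4.8),(623.9,-74.3)];ps=[(603.2,161.7),(609.7,81.3),(617,2.9),(623.1,-76.4)]
for i,(D,h,a,b) in enumerate([(47,64,(194,83,258,153),(351,131,404,210)),(38,61,(299,82,345,138),(381,184,425,257)),(29,59,(399,80,434,128),(414,244,449,312)),(20,56,(497,79,524,115),(448,309,477,376))]):
    for f,bb,p in((t,T(a),pt),(s,S(b),ps)):
        r=fit([(f,bb)],D,h,12,50,(610,50)); print(i,(r.x-p[i]).round(1),r.fun.round(1))
```

```text
0 [-1.7  1. ] [-0.2  0.3  0.2 -0.4]
0 [-0.7  0. ] [ 0.1  0.4 -0.1 -0.3]
1 [-0.5 -1. ] [-0.7 -0.5  0.7  0.5]
1 [0.2 3.1] [-0.3 -0.1  0.3  0.1]
2 [-1.  -2.3] [ 0.  -0.1 -0.   0.1]
2 [-0.3  0.5] [-0.6 -0.4  0.6  0.4]
3 [ 0.8 -3.3] [-0.3 -0.5  0.2  0.5]
3 [-0.3 -1.3] [-0.2  0.5  0.2 -0.5]
```

All are within about 3 mm of their pad centres, against a limit of 12 mm.

```bash
python3 -c "
from station import bot
print(bot.finish_job())"
```

```text
the job is handed in; nothing more can be done
None
```

The job is handed in: all four punches stand upright on their pads in thickness order, thickest on red to thinnest on black, each measured within about 3 mm of its pad centre, with the jar where it started; the judge gave no verdict on hand-in.

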